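Resuspend the green-capped tube on the touch vortex mixer

ROBOT

A 7-joint arm with a two-finger parallel gripper is mounted at the origin on a cart in front of the work surface, level with it; the furniture and walls round the work are solid. World frame = base frame: x ahead of the robot, y to its left, z up, the work surface at z = 0. Lengths are in m, angles in rad, forces in N, time in s.
With the tool pointing down it reaches from about 0.4 to 0.85 m from the base axis. Payload 4.5 kg.
Tool frame: the origin (TCP) lies between the finger pads; the fingertips stand 19 mm ahead of it and the grasp point (between the pads) is the TCP; z points along the fingers, y is the direction in which the jaws open and shut (so a half turn about z gives the same grasp; the last joint's range is limited). The gripper opens to 88 mm and grips with 3 to 60 N. Pads are 18 mm wide; open, the fingers measure 123 mm over their backs; the gripper's body (75 mm by 187 mm) begins 45 mm behind the grasp point.
Start: joints at [1.33, 0.689, -0.195, 1.565, 0.157, 0.902, -0.215], TCP at [0.17, -0.602, 0.258] pointing down, gripper open.
Joint ranges: [-3.01, 3.01], [-0.46, 2.08], [-1.47, 1.51], [0.13, 2.56], [-1, 4.14], [0.04, 2.09], [-2.66, 2.66]. Speed limits (rad/s): [2.57, 2.57, 3.14, 3.14, 3.14, 3.14, 3.14].

INTERFACE

Orientations are given as a unit quaternion [x, y, z, w].
In Python, from plant import status, snapshot, finish_job, cut_out, tip_of gives the robot as it stands. The module is installed in compiled form; this text tells all that it offers.
- The arm moves only by the tool carry_out, never from a script. Its arguments are lists of equal length, an entry for each row: "linear": the shift along the world's x, y, z in m, a list of three; "roll": the turn about the world's z in rad. A call has 1 to 8 rows; each row is the pose to reach, as a shift and turn from the pose measured when the call began; what a row does not reach only later rows make up. A row lasts 1/12 s, in which the tool goes at most 41.7 mm and 7.16 degrees, less where a joint would pass 70% of its speed; a pose out of reach is approached as far as the arm can. A call with a gripper value outside its range is refused whole. "gripper" is the opening, from 0 (shut) to 1 (fully open), set as the call begins (left out, the last holds). The fingers move at their own pace and stop on an object; "grip_force" is the grip in N (left out, the last holds). Time passes only in rows, so rows that repeat a pose let the fingers close. It gives the time, the measured TCP pose, the force and the opening at its end, in the units of the state.
- status.get_state(): the state, without advancing time (a new reading comes with each control period).
- snapshot(name): name is "side" or "top" or "wrist"; returns a dict with "img" (480x640x3 uint8, red, green, blue), "range_z" (480x640 float32, m along the optical axis (not along the pixel's ray), 0 where there is no reading), "fx", "fy", "cx", "cy" (pixels), "world_from_camera" (4x4, takes a point from camera to world coordinates). Camera axes: x right, y down, z forward; pixel columns grow to the right and rows downward; lengths in m; the calibration is good to about 2 mm. The wrist camera is an equidistant fisheye: a pixel r from the principal point sees the ray r / f radians off the axis. A picture is of the moment at which its call begins.
- finish_job(): hands the job in, once; it reports no verdict.
Trained networks look in a picture, given as the dict that the camera call returned (one of the last four; its "shot" number tells which), for a name from the list of things; names that differ only in an ending like _2 or _b are one class to them, and where a whole thing is asked for, a point or a joint stands for the part that bears it (a point fixed in the world has none). Each returns a list of dicts, best first, with "confidence" (0 to 1); they miss things now and then, are a little off and sometimes report something else, mostly with a low value. They report only what shows in the picture. A call takes as long as a camera call.
- cut_out(picture, query): "region" (480x640 bool, what is visible of it) and "pixel" ([column, row] in pixels, amid what is visible of it).
- tip_of(picture, query): "pixel" ([column, row] in pixels: a listed point, or the origin of a listed thing).
The state is a dict: "clock": time; "q": joint angles; "qd": joint speeds; "joint_torque": joint torques, N m; "tool_pos": TCP position; "eef_rot": TCP orientation; "contact_force": force on the tool from outside, world axes, zero at the start; "moment": the same for the moment, N m; "opening": opening from 0.0 (shut) to 1.0 (fully open).
Only numpy, scipy, OpenCV 4.12 (cv2) and the standard library are available. Lean on these libraries where they do the work, as an engineer would, in place of code of your own. Each camera call takes 0.05 s, during which the arm holds its last target.

TASK

The sample in the green-capped tube has settled: lift that tube out of the freely spinning carousel and resuspend it on the vortex mixer. Stand the tube upright in the mixer's black rubber cup and, gripping it all the while, push the spring-loaded cup down with it by about 5 mm, half of its travel (less does not start the mixer, more stalls it); never ram the glass tube into it. Keep it pressed there without a break for at least three seconds and finish the program still gripping and pressing it so, with the other tubes left standing in the carousel and everything else left where it was.

Things in the scene. Friction and masses are not known exactly. Their poses are not given: they have to be found in the camera images.
- green_tube: blood tube 90 mm tall with a glass body 12 mm across and a green cap 15.6 mm across over its top 18 mm; origin at the centre of its underside, z along the tube to the cap; starts upright in one of the carousel's sockets; 11 g; the tube to be mixed; grip it by the cap from above (cap middle 81 mm above the origin); its underside is modelled flat
- carousel: tube carousel, foot fixed to the table; origin at the centre of its underside. Its rotor (blue disc 162 mm across, white upper deck, black centre knob 65 mm high) spins freely about the vertical at a touch. Six white sockets 60 degrees apart, 60 mm from the axis: bore 15 mm, floor 23.5 mm and rim 59.5 mm above the table; four hold tubes (tops at 113.5 mm). The frame does not turn with the rotor
- mixer: touch-operated vortex mixer, fixed to the table: white case 118 x 104 mm, dial and red rocker switch on its front (-x), 74 mm high without the head; origin at the centre of its underside, z up. In the middle of its top is the moving head: an aluminium disc 54 mm across carrying a black rubber cup 43 mm across outside, its rim 119 mm above the table when not pressed
- cup_seat (a point): centre of the inner floor of the mixer's black rubber cup, 99 mm above the table when not pressed, on the mixer's vertical axis; moves down with the head. The cup is a funnel 20 mm deep, about 32 mm across inside at the rim and 19 mm at the floor
- mixer_head (a joint): downward travel of the mixer's head in m: 0 when free, 0.010 at its stop. A spring carries it: about 3.5 N to start moving, then 0.9 N per mm, so about 8 N at 5 mm; it springs back up when let go. The mixer runs between 0.003 and 0.007
- red_tube: blood tube 90 mm tall with a glass body 12 mm across and a red cap 15.6 mm across over its top 18 mm; origin at the centre of its underside, z along the tube to the cap; starts upright in one of the carousel's sockets; to be left there
- purple_tube: blood tube 90 mm tall with a glass body 12 mm across and a purple cap 15.6 mm across over its top 18 mm; origin at the centre of its underside, z along the tube to the cap; starts upright in one of the carousel's sockets; to be left there
- violet_tube: blood tube 90 mm tall with a glass body 12 mm across and a purple cap 15.6 mm across over its top 18 mm; origin at the centre of its underside, z along the tube to the cap; starts upright in one of the carousel's sockets (the second purple one); to be left there
- petri_dish: clear petri dish, 62 mm across, 14 mm high, lying loose behind the work; bystander
- stain_bottle_red: white dropper bottle with a red cap, 37 mm across, 98 mm tall; bystander
- stain_bottle_blue: white dropper bottle with a blue cap, 37 mm across, 98 mm tall; bystander
- specimen_cup: specimen cup with a yellow lid, 65 mm across, 64 mm tall; bystander
- gauze_roll: upright white gauze roll, 43 mm across, 60 mm tall; bystander

How it is judged:
By the outcome, as a careful person would: the job done as asked, in the order asked, and still so for the second after the job is handed in, while the arm keeps its last pose, push and grip.
It also fails if it takes over 51 s, if anything falls off the work surface, if the arm or the gripper's body presses on something with over 40 N, if the wrist force passes 120 N, or if a joint passes its speed limit or range.

## Working session

There is one attempt and no reset: what is moved stays moved. The work goes in short steps, Python scripts to look and compute and a tool call to move; the robot and the scene stay as the last step left them, time stands still between calls to the robot, and variables do not carry over. Pictures are saved under pics/ and viewed, and the job is handed in when it is done.

Besides the shell and the picture viewer there is one more tool, called after "Emit:" as name(argument=value, ...) on one line, values as JSON. carry_out: Moves the arm, as the interface text tells. Its arguments: {"type":"object","properties":{"linear":{"type":"array"},"roll":{"type":"array"},"gripper":{"type":"number"},"grip_force":{"type":"number"}},"required":["linear","roll"]}

```bash
mkdir -p pics; cat > h.py <<'E'
import numpy as np, cv2
from plant import status, snapshot, finish_job, cut_out, tip_of
def save(s,n): cv2.imwrite('pics/'+n+'.png', s['img'][:,:,::-1])
def world(s,u,v,z=None):
    z=s['range_z'][int(round(v)),int(round(u))] if z is None else z
    T=np.array(s['world_from_camera'])
    return (T@np.array([(u-s['cx'])/s['fx']*z,(v-s['cy'])/s['fy']*z,z,1]))[:3]
def cloud(s):
    v,u=np.mgrid[0:480,0:640]; z=s['range_z']
    P=np.stack([(u-s['cx'])/s['fx']*z,(v-s['cy'])/s['fy']*z,z,np.ones_like(z)],-1)
    return (P@np.array(s['world_from_camera']).T)[...,:3]
E
python3 - <<'E'
from h import *
st=status.get_state(); print({k:np.round(v,3) for k,v in st.items()})
for n in ('top','side'):
    s=snapshot(n); save(s,n+'0'); C=cloud(s)
    print(n,s['fx'],np.round(s['world_from_camera'],3).tolist())
    for q in ('green_tube','red_tube','purple_tube','carousel','mixer','cup_seat'):
        for r in cut_out(s,q)[:2]:
            m=r['region']&(s['range_z']>0); P=C[m]
            print(q,round(r['confidence'],2),np.round(r['pixel']),m.sum(),np.round(np.median(P,0),4),np.round(P.max(0),4) if len(P) else '')
    for q in ('cup_seat','green_tube'):
        for r in tip_of(s,q)[:1]: print('tip',q,r)
E
```

```text
{'clock': np.float64(0.0), 'q': array([ 1.33 ,  0.69 , -0.194,  1.566,  0.157,  0.903, -0.215]), 'qd': array([ 0.001, -0.001,  0.   , -0.   ,  0.001, -0.002, -0.002]), 'joint_torque': array([ 0.0000e+00, -5.2756e+01, -1.2670e+00, -1.5342e+01, -5.3000e-02,
        7.0000e-03,  0.0000e+00]), 'tool_pos': array([ 0.169, -0.601,  0.257]), 'eef_rot': array([ 0.991,  0.137, -0.   , -0.001]), 'contact_force': array([-0.334,  0.12 ,  0.181]), 'moment': array([-0.053,  0.021,  0.021]), 'opening': np.float64(1.002)}
top 469.24810121294 [[-0.022, -0.983, 0.182, 0.424], [-1.0, 0.023, 0.004, 0.049], [-0.008, -0.182, -0.983, 0.928], [0.0, 0.0, 0.0, 1.0]]
green_tube 0.25 [263. 321.] 78 [0.4362 0.1426 0.1122] [0.4431 0.151  0.1166]
red_tube 0.5 [189. 175.] 495 [0.7225 0.2982 0.0379] [0.7611 0.3349 0.0645]
red_tube 0.42 [266. 319.] 76 [0.4361 0.1426 0.1123] [0.4431 0.151  0.1166]
purple_tube 0.4 [236. 258.] 109 [0.5412 0.1966 0.1107] [0.5675 0.2225 0.117 ]
carousel 0.78 [256. 293.] 5219 [0.486  0.1684 0.0431] [0.5727 0.2527 0.1154]
carousel 0.74 [414. 275.] 3993 [ 0.5128 -0.1304  0.066 ] [ 0.5848 -0.0
[... 485 characters left out ...]
0852] [0.5777 0.1482 0.114 ]
green_tube 0.16 [395. 264.] 210 [0.4354 0.1494 0.0999] [0.4444 0.1547 0.1145]
red_tube 0.58 [320. 276.] 328 [0.5437 0.2032 0.0888] [0.5918 0.2079 0.1151]
red_tube 0.53 [396. 265.] 195 [0.436  0.1495 0.1008] [0.4437 0.2047 0.1145]
purple_tube 0.86 [316. 275.] 302 [0.5434 0.2033 0.0909] [0.5751 0.2079 0.1142]
carousel 0.55 [359. 314.] 5184 [0.4867 0.2046 0.037 ] [0.5689 0.2533 0.0663]
mixer 0.7 [388. 285.] 384 [0.4404 0.2091 0.0876] [0.4634 0.2135 0.1146]
mixer 0.66 [318. 278.] 293 [0.5432 0.2033 0.0894] [0.551  0.2079 0.1142]
cup_seat 0.95 [364. 202.] 484 [ 0.5219 -0.1291  0.0967] [ 0.7149 -0.112   0.1199]
tip cup_seat {'pixel': [364.7, 197.3], 'confidence': 0.95}
```

View pics/top0.png

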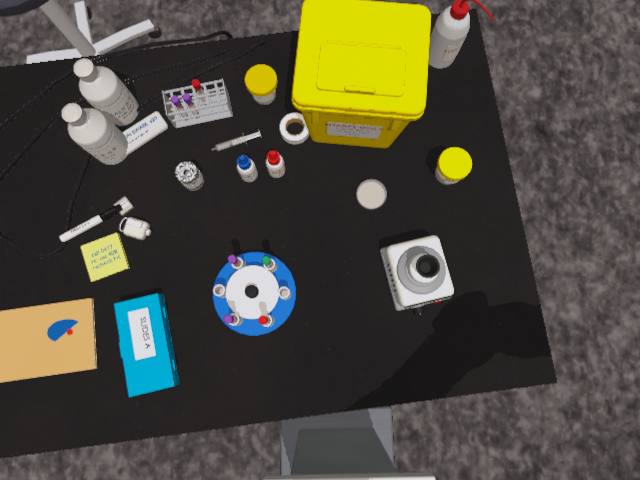

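View pics/side0.png

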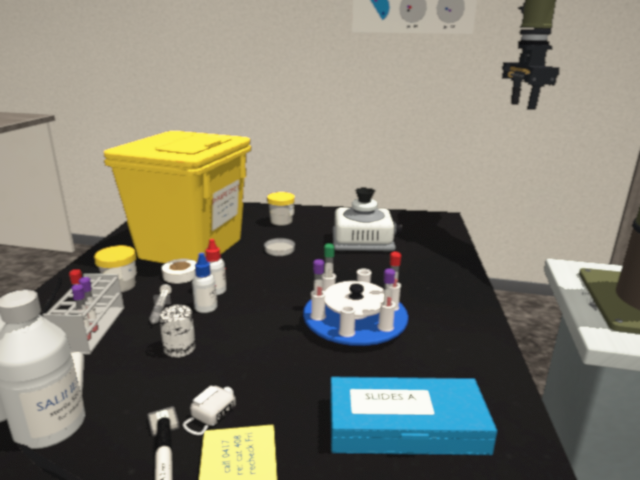

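```bash
cat >> h.py <<'E'
def plane(s,u,v,z):
    T=np.array(s['world_from_camera']); d=T[:3,:3]@np.array([(u-s['cx'])/s['fx'],(v-s['cy'])/s['fy'],1]); o=T[:3,3]
    return o+d*(z-o[2])/d[2]
E
python3 - <<'E'
from h import *
for n in ('top','side'):
    s=snapshot(n); C=cloud(s); img=s['img']; hsv=cv2.cvtColor(img,cv2.COLOR_RGB2HSV)
    inb=(C[...,0]>.38)&(C[...,0]<.62)&(C[...,1]>.05)&(C[...,1]<.3)&(C[...,2]>.085)&(C[...,2]<.13)
    k,l,stt,c=cv2.connectedComponentsWithStats(inb.astype(np.uint8))
    for i in range(1,k):
        if stt[i,4]<15: continue
        m=l==i; P=C[m]; t=P[P[:,2]>.108]
        print(n,c[i].round(1),stt[i,4],'hsv',np.median(hsv[m],0),'med',np.median(P,0).round(4),'top',t.mean(0).round(4) if len(t) else '',(t.min(0)[:2].round(4),t.max(0)[:2].round(4)) if len(t) else '')
    inb=(C[...,0]>.42)&(C[...,0]<.65)&(C[...,1]>-.25)&(C[...,1]<-.03)
    m=inb&(C[...,2]>.113)&(C[...,2]<.13); P=C[m]
    if len(P):
        print('rim',len(P),P.min(0).round(4),P.max(0).round(4)); 
        e=cv2.minEnclosingCircle(P[:,:2].astype(np.float32)); print(e)
    for r in tip_of(s,'cup_seat')[:1]: print('seat',plane(s,*r['pixel'],.099).round(4), r)
    if n=='top':
        m=inb&(C[...,2]>.07)&(C[...,2]<.08); print('case',C[m].min(0),C[m].max(0), cv2.minAreaRect(C[m][:,:2].astype(np.float32)))
        cv2.imwrite('pics/crop_m.png',cv2.resize(img[225:325,370:470,::-1],(600,600),interpolation=cv2.INTER_CUBIC))
        cv2.imwrite('pics/crop_c.png',cv2.resize(img[240:345,200:305,::-1],(600,600),interpolation=cv2.INTER_CUBIC))
    else:
        cv2.imwrite('pics/crop_s.png',cv2.resize(img[170:350,290:430,::-1],(466,600),interpolation=cv2.INTER_CUBIC))
E
```

```text
top [232.5 259.5] 76 hsv [141. 140. 160.] med [0.5427 0.1977 0.1126] top [0.543  0.1984 0.113 ] (array([0.536 , 0.1909]), array([0.5504, 0.2052]))
top [266.1 260.6] 72 hsv [ 75. 187. 150.] med [0.5382 0.1383 0.1123] top [0.5396 0.1387 0.1125] (array([0.5329, 0.1314]), array([0.5472, 0.1456]))
top [228.5 318.9] 77 hsv [141. 139. 177.] med [0.4393 0.2035 0.1125] top [0.4395 0.2042 0.1129] (array([0.4325, 0.1973]), array([0.4462, 0.211 ]))
top [262.8 320.2] 71 hsv [  1. 217. 212.] med [0.4362 0.144  0.1126] top [0.436  0.1448 0.1129] (array([0.4295, 0.137 ]), array([0.4432, 0.1527]))
rim 236 [ 0.501  -0.1625  0.1131] [ 0.5414 -0.1213  0.1225]
((0.5216191411018372, -0.14230787754058838), 0.021310308948159218)
seat [ 0.5263 -0.142   0.099 ] {'pixel': [424.8, 265.0], 'confidence': 0.97}
case [ 0.47888293 -0.18325033  0.07001216] [ 0.56345948 -0.10013609  0.07676754] ((0.5218726396560669, -0.14092111587524414), (0.0825868546962738, 0.08443265408277512), 32.035850524902344)
side [329.2 252.4] 157 hsv [ 71. 148. 104.] med [0.5398 0.1438 0.1035] top [0.5401 0.1419 0.112 ] (array([0.5332, 0.1323]), array([0.5479, 0.148 ]))
side [391.9 270.6] 371 hsv [ 19. 138. 137.] med [0.4388 0.2051 0.1034] top [0.439  0.1795 0.112 ] (array([0.4303, 0.1399]), array([0.4477, 0.2131]))
side [318.6 269. ] 183 hsv [139. 135. 114.] med [0.5434 0.2035 0.1032] top [0.5436 0.2021 0.112 ] (array([0.5368, 0.1943]), array([0.5515, 0.2077]))
rim 126 [ 0.5026 -0.1639  0.1131] [ 0.5431 -0.1196  0.1199]
((0.5238755345344543, -0.1417866349220276), 0.02233845554292202)
seat [ 0.5249 -0.1436  0.099 ] {'pixel': [363.8, 198.8], 'confidence': 0.64}
```

Emit:
carry_out(linear=[[0.03, 0.025, 0], [0.06, 0.05, 0], [0.09, 0.075, 0], [0.12, 0.1, 0], [0.15, 0.125, 0], [0.18, 0.15, 0], [0.21, 0.18, 0], [0.24, 0.21, 0]], roll=[-0.1, -0.2, -0.3, -0.4, -0.5, -0.6, -0.7, -0.8], gripper=0.45)

```text
clock: 1.77
tool_pos: [0.4099, -0.3913, 0.2579]
eef_rot: [0.965, -0.262, 0.0, 0.0]
contact_force: [0.4, -0.6, -0.4]
opening: 0.452
```

```bash
python3 -c "
from h import *
st=status.get_state(); print({k:np.round(v,3).tolist() for k,v in st.items()})"
```

```text
{'clock': 1.767, 'q': [0.635, 0.609, 0.076, 1.754, -0.062, 0.779, -1.36], 'qd': [-1.141, 0.01, 0.421, 0.026, -0.343, -0.02, -1.725], 'joint_torque': [6.106, -49.027, 1.355, -13.254, 0.362, 0.078, 1.821], 'tool_pos': [0.41, -0.391, 0.258], 'eef_rot': [0.965, -0.262, 0.0, 0.0], 'contact_force': [0.419, -0.625, -0.394], 'moment': [0.102, -0.039, -0.033], 'opening': 0.452}
```

Emit:
carry_out(linear=[[0.01, 0.03, 0], [0.02, 0.06, 0], [0.03, 0.09, 0], [0.04, 0.12, 0], [0.05, 0.15, 0], [0.06, 0.18, 0], [0.07, 0.21, 0], [0.08, 0.24, 0]], roll=[0.12, 0.24, 0.36, 0.48, 0.6, 0.72, 0.84, 0.96])

```text
clock: 2.43
tool_pos: [0.4903, -0.1499, 0.2582]
eef_rot: [0.976, 0.216, 0.001, 0.0]
contact_force: [-0.0, 0.3, -0.2]
opening: 0.452
```

Emit:
carry_out(linear=[[0.005, 0.03, 0], [0.01, 0.06, 0], [0.015, 0.09, 0], [0.02, 0.12, 0], [0.025, 0.15, 0], [0.03, 0.18, 0], [0.03, 0.2, 0], [0.03, 0.22, 0]], roll=[0.12, 0.24, 0.36, 0.48, 0.6, 0.72, 0.84, 0.96])

```text
clock: 3.1
tool_pos: [0.5205, 0.0721, 0.2584]
eef_rot: [0.764, 0.645, 0.001, -0.0]
contact_force: [0.5, -1.3, 0.6]
opening: 0.452
```

```bash
cat >> h.py <<'E'
from scipy.spatial.transform import Rotation as R
def tool():
    st=status.get_state(); M=R.from_quat(st['eef_rot']).as_matrix()
    print('t',st['clock'],'p',np.round(st['tool_pos'],4),'yyaw',np.degrees(np.arctan2(M[1,1],M[0,1])).round(1),'z',M[:,2].round(3),'q',np.round(st['q'],2),'F',np.round(st['contact_force'],1),'M',np.round(st['moment'],2),'o',round(float(st['opening']),3),'qd',np.abs(st['qd']).max().round(2))
    return st
E
python3 -c "
from h import *
tool()"
```

```text
t 3.1 p [0.5205 0.0721 0.2584] yyaw -9.6 z [ 0.002  0.002 -1.   ] q [ 0.05  0.58 -0.45  1.86  0.34  0.78 -0.75] F [ 0.5 -1.3  0.6] M [-0.06 -0.06  0.04] o 0.452 qd 0.7
```

Emit:
carry_out(linear=[[0.005, 0.015, 0], [0.01, 0.03, 0], [0.015, 0.045, -0.01], [0.0195, 0.06, -0.02], [0.0195, 0.067, -0.03], [0.0195, 0.067, -0.035], [0.0195, 0.067, -0.04], [0.0195, 0.067, -0.045]], roll=[0.12, 0.24, 0.36, 0.48, 0.6, 0.72, 0.84, 0.96])

```text
clock: 3.77
tool_pos: [0.5401, 0.1392, 0.213]
eef_rot: [0.377, 0.926, 0.001, -0.001]
contact_force: [-1.4, 0.0, 0.2]
opening: 0.449
```

Emit:
carry_out(linear=[[0, 0, 0], [0, 0, 0], [0, 0, 0], [0, 0, 0]], roll=[0.1, 0.2, 0.2, 0.2])

```text
clock: 4.1
tool_pos: [0.5402, 0.1391, 0.213]
eef_rot: [0.284, 0.959, 0.001, -0.001]
contact_force: [-0.4, 0.2, 0.5]
opening: 0.452
```

```bash
python3 - <<'E'
from h import *
tool()
for n in ('top','side','wrist'):
    s=snapshot(n); save(s,n+'1'); C=cloud(s); 
    if n=='wrist': print(s['fx'],s['cx'],s['cy'],np.round(s['world_from_camera'],3).tolist()); continue
    hsv=cv2.cvtColor(s['img'],cv2.COLOR_RGB2HSV)
    m=(C[...,0]>.5)&(C[...,0]<.58)&(C[...,1]>.1)&(C[...,1]<.18)&(C[...,2]>.085)&(C[...,2]<.125)
    P=C[m]; print(n,m.sum(),P.mean(0).round(4) if m.sum() else '')
E
```

```text
t 4.1 p [0.5402 0.1391 0.213 ] yyaw 57.0 z [-0.001  0.002 -1.   ] q [ 0.09  0.75 -0.73  1.8   0.64  0.85  0.04] F [-0.4  0.2  0.5] M [-0.02 -0.15 -0.04] o 0.452 qd 0.01
top 0 
side 157 [0.54   0.1432 0.1025]
371.64829954431775 322.10641073384176 240.7351875452277 [[0.544, 0.809, 0.222, 0.483], [0.839, -0.525, -0.142, 0.176], [0.002, 0.264, -0.965, 0.34], [0.0, 0.0, 0.0, 1.0]]
```

View pics/wrist1.png

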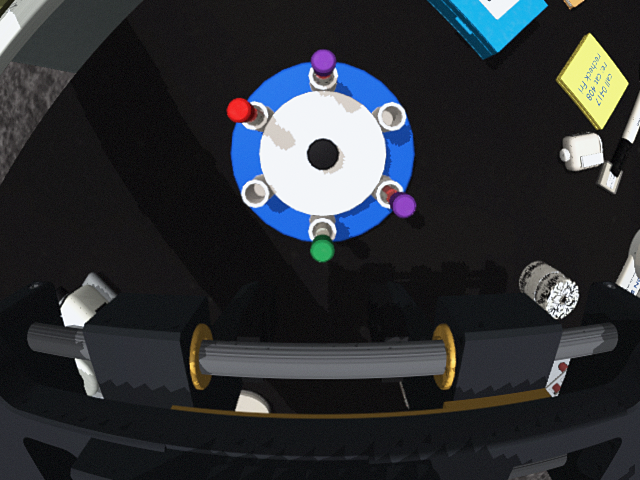

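```bash
cat >> h.py <<'E'
def wplane(s,u,v,z):
    x,y=(u-s['cx']),(v-s['cy']); r=np.hypot(x,y); th=r/s['fx']
    d=np.array([x/r*np.sin(th),y/r*np.sin(th),np.cos(th)]) if r>0 else np.array([0,0,1.])
    T=np.array(s['world_from_camera']); d=T[:3,:3]@d; o=T[:3,3]
    return o+d*(z-o[2])/d[2]
E
python3 - <<'E'
from h import *
s=snapshot('wrist'); hsv=cv2.cvtColor(s['img'],cv2.COLOR_RGB2HSV)
m=(hsv[...,0]>55)&(hsv[...,0]<85)&(hsv[...,1]>120)
m[:220]=0;m[270:]=0;m[:,:290]=0;m[:,350:]=0
c,r=cv2.minEnclosingCircle(np.argwhere(m)[:,::-1].astype(np.float32)); print(c,r,m.sum(),s['range_z'][int(c[1]),int(c[0])])
print(wplane(s,*c,.1135), wplane(s,*np.argwhere(m).mean(0)[::-1],.11))
# knob check
g=cv2.cvtColor(s['img'],cv2.COLOR_RGB2GRAY); k=(g<60); k[:130]=0;k[180:]=0;k[:,:295]=0;k[:,350:]=0
c=np.argwhere(k).mean(0)[::-1]; print('knob',c,wplane(s,*c,.062))
E
```

```text
(322.5, 248.5) 13.729630470275879 535 0.23678185
[0.5395208  0.13982881 0.1135    ] [0.54028794 0.13886328 0.11      ]
knob [322.50404313 153.95956873] [0.49109439 0.17132786 0.062     ]
```

Emit:
carry_out(linear=[[0, 0, -0.02], [0, 0, -0.045], [0, 0.0003, -0.065], [0, 0.0003, -0.08], [0, 0.0003, -0.09], [0, 0.0003, -0.1], [0, 0.0003, -0.106], [0, 0.0003, -0.108]], roll=[0, 0, 0, 0, 0, 0, 0, 0])

```text
clock: 4.97
tool_pos: [0.5401, 0.1395, 0.1047]
eef_rot: [0.283, 0.959, 0.001, -0.001]
contact_force: [-0.3, -0.4, 0.6]
opening: 0.45
```

Emit:
carry_out(linear=[[0, 0, 0], [0, 0, 0], [0, 0, 0], [0, 0, 0], [0, 0, 0], [0, 0, 0], [0, 0, 0], [0, 0, 0]], roll=[0, 0, 0, 0, 0, 0, 0, 0], gripper=0, grip_force=25)

```text
clock: 5.63
tool_pos: [0.5405, 0.1397, 0.1051]
eef_rot: [0.283, 0.959, 0.001, -0.0]
contact_force: [0.1, -0.5, 4.5]
opening: 0.16
```

```bash
python3 - <<'E'
from h import *
tool()
for n in ('side','wrist'):
    s=snapshot(n); save(s,n+'2')
    if n=='side': cv2.imwrite('pics/side2c.png',cv2.resize(s['img'][150:360,270:450,::-1],(514,600)))
E
```

```text
t 5.6333 p [0.5405 0.1397 0.1051] yyaw 57.1 z [ 0.     0.002 -1.   ] q [ 0.01  0.89 -0.59  1.87  0.82  0.64 -0.11] F [ 0.1 -0.5  4.5] M [-0.04 -0.18 -0.01] o 0.16 qd 0.0
```

View pics/side2c.png

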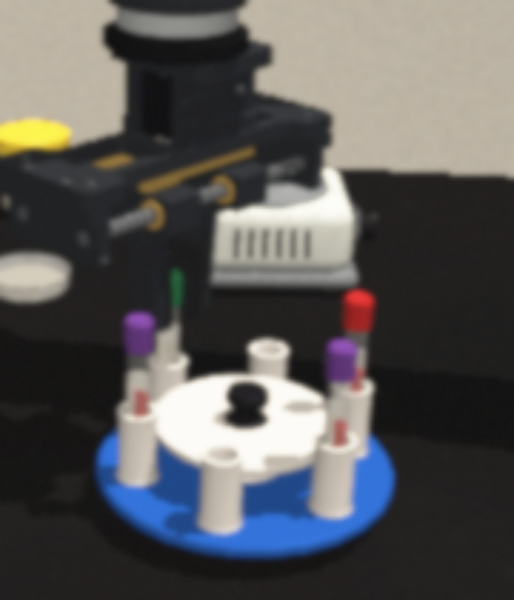

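Emit:
carry_out(linear=[[0, 0, 0.005], [0, 0, 0.015], [0, 0, 0.03], [0, 0, 0.05], [0, 0, 0.07], [0, 0, 0.09], [0, 0, 0.11], [0, 0, 0.13]], roll=[0, 0, 0, 0, 0, 0, 0, 0])

```text
clock: 6.4
tool_pos: [0.54, 0.1396, 0.2366]
eef_rot: [0.283, 0.959, 0.001, -0.0]
contact_force: [-0.2, -0.2, -1.0]
opening: 0.158
```

```bash
python3 - <<'E'
from h import *
tool()
for n in ('side','top'):
    s=snapshot(n); save(s,n+'3')
    if n=='side': cv2.imwrite('pics/side3c.png',cv2.resize(s['img'][100:350,250:450,::-1],(480,600)))
E
```

```text
t 6.4 p [0.54   0.1396 0.2366] yyaw 57.1 z [-0.     0.002 -1.   ] q [ 0.1   0.72 -0.75  1.78  0.61  0.89  0.07] F [-0.2 -0.2 -1. ] M [ 0.01 -0.13 -0.07] o 0.158 qd 0.48
```

View pics/side3c.png

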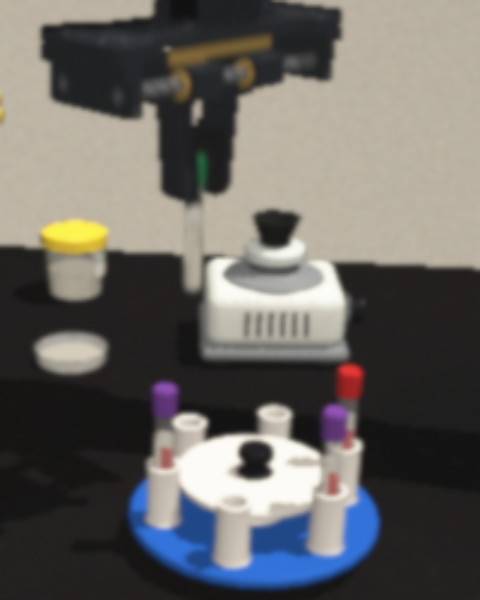

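Emit:
carry_out(linear=[[-0.001, -0.015, 0], [-0.003, -0.045, 0], [-0.005, -0.08, 0], [-0.007, -0.115, 0], [-0.009, -0.15, 0], [-0.011, -0.18, 0], [-0.012, -0.205, 0], [-0.013, -0.22, 0]], roll=[0, 0, 0, 0, 0, 0, 0, 0])

```text
clock: 7.17
tool_pos: [0.5274, -0.0834, 0.2374]
eef_rot: [0.285, 0.958, 0.001, 0.001]
contact_force: [0.4, -0.4, -0.1]
opening: 0.162
```

```bash
python3 - <<'E'
from h import *
tool()
for n in ('side','top','wrist'):
    s=snapshot(n); save(s,n+'4')
    if n=='wrist':
        for q in ('cup_seat','mixer'):
            for r in tip_of(s,q)[:2]: print(q,r,wplane(s,*r['pixel'],.099 if q=='cup_seat' else 0))
E
```

```text
t 7.1667 p [ 0.5274 -0.0834  0.2374] yyaw 56.8 z [ 0.003  0.002 -1.   ] q [ 0.53  0.7  -0.78  1.85  0.63  0.86  0.43] F [ 0.4 -0.4 -0.1] M [-0.01 -0.1  -0.02] o 0.162 qd 0.32
cup_seat {'pixel': [255.4, 271.0], 'confidence': 0.73} [ 0.52379336 -0.14144771  0.099     ]
mixer {'pixel': [274.4, 242.2], 'confidence': 0.95} [ 0.52932431 -0.14180855  0.        ]
```

View pics/wrist4.png

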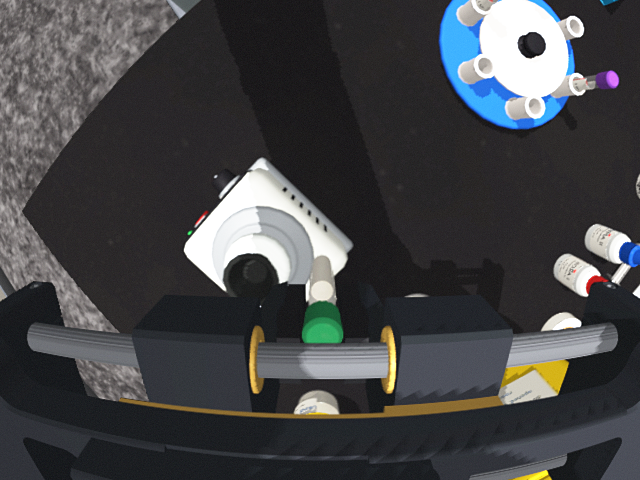

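View pics/top4.png

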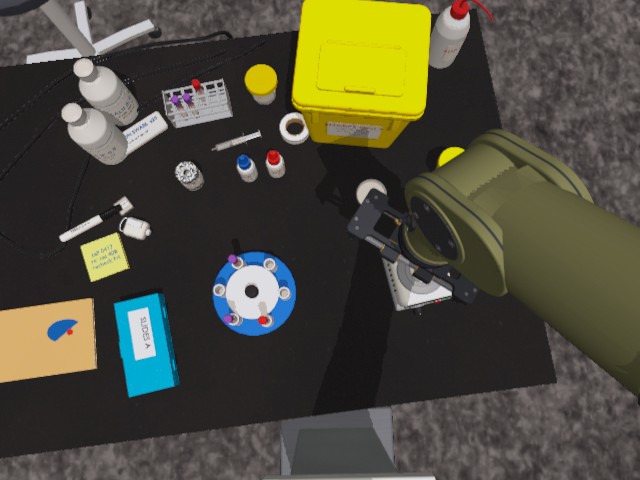

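Emit:
carry_out(linear=[[0, -0.01, 0], [-0.001, -0.025, 0], [-0.002, -0.04, 0], [-0.003, -0.05, 0], [-0.0034, -0.056, 0], [-0.0034, -0.0585, 0], [-0.0034, -0.0585, 0], [-0.0034, -0.0585, 0]], roll=[0, 0, 0, 0, 0, 0, 0, 0], grip_force=35)

```text
clock: 8.08
tool_pos: [0.5254, -0.1352, 0.2385]
eef_rot: [0.282, 0.959, 0.004, 0.002]
contact_force: [-0.4, 0.1, 0.0]
opening: 0.158
```

```bash
python3 - <<'E'
from h import *
tool()
for n in ('side','wrist'):
    s=snapshot(n); save(s,n+'5')
    print(n,[(r['pixel'],round(r['confidence'],2)) for r in tip_of(s,'green_tube')[:2]])
    for r in tip_of(s,'cup_seat')[:1]: print(r, (wplane if n=='wrist' else plane)(s,*r['pixel'],.099))
    if n=='side':
        cv2.imwrite('pics/side5c.png',cv2.resize(s['img'][100:260,300:420,::-1],(600,800))[:600] if 0 else cv2.resize(s['img'][100:260,300:420,::-1],(450,600)))
        C=cloud(s); m=(abs(C[...,0]-.524)<.03)&(abs(C[...,1]+.142)<.03)
        for a in np.arange(.11,.23,.01):
            k=m&(C[...,2]>a)&(C[...,2]<=a+.01); P=C[k]
            if len(P): 
              print(a.round(3),k.sum(),np.median(P,0).round(4),np.ptp(P[:,0]).round(4),((P[:,0].min()+P[:,0].max())/2).round(4))
    else: cv2.imwrite('pics/wrist5c.png',cv2.resize(s['img'][200:380,220:420,::-1],(666,600)))
E
```

```text
t 8.0833 p [ 0.5254 -0.1352  0.2385] yyaw 57.2 z [ 0.006  0.006 -1.   ] q [ 0.64  0.71 -0.8   1.82  0.64  0.88  0.54] F [-0.4  0.1  0. ] M [ 0.03 -0.14  0.01] o 0.158 qd 0.01
side [([361.6, 170.1], 0.54)]
{'pixel': [363.4, 197.9], 'confidence': 0.79} [ 0.52651243 -0.14930439  0.099     ]
0.11 154 [ 0.5225 -0.1404  0.1156] 0.0407 0.5228
0.12 6 [ 0.5321 -0.1331  0.1201] 0.0368 0.5231
0.15 2 [ 0.5249 -0.1324  0.1594] 0.0019 0.5249
0.16 25 [ 0.5258 -0.1317  0.1657] 0.0098 0.5255
0.17 29 [ 0.526  -0.1314  0.1745] 0.0106 0.5258
0.18 30 [ 0.5253 -0.131   0.1846] 0.0106 0.5261
0.19 29 [ 0.527  -0.1318  0.195 ] 0.011 0.527
0.2 35 [ 0.526  -0.1318  0.2052] 0.0128 0.5267
0.21 28 [ 0.5244 -0.1308  0.2148] 0.0302 0.5271
0.22 94 [ 0.5219 -0.1241  0.2253] 0.0371 0.5253
wrist [([322.0, 262.2], 0.96)]
{'pixel': [311.8, 240.3], 'confidence': 0.96} [ 0.52581942 -0.14343469  0.099     ]
```

View pics/side5c.png

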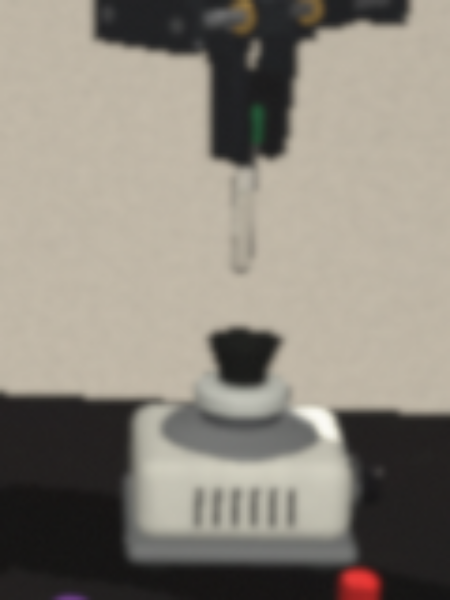

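View pics/wrist5c.png

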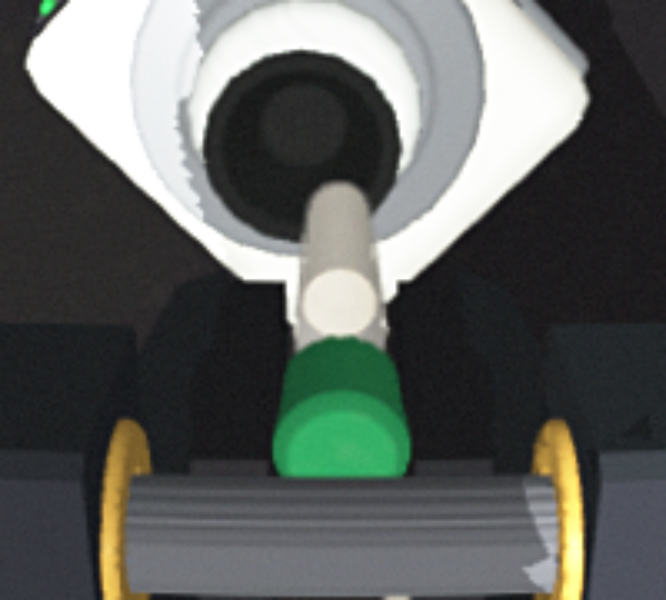

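```bash
python3 - <<'E'
from h import *
st=tool(); print(np.round(st['joint_torque'],2))
s=snapshot('top'); save(s,'top6'); s=snapshot('side'); save(s,'side6')
tool()
E
```

```text
t 8.3833 p [ 0.5253 -0.1356  0.2385] yyaw 57.2 z [ 0.005  0.006 -1.   ] q [ 0.64  0.71 -0.8   1.82  0.64  0.88  0.54] F [-0.1 -1.1 -0.2] M [ 0.01 -0.14  0.06] o 0.157 qd 0.0
[-3.000e-02 -4.626e+01 -8.070e+00 -1.234e+01 -5.000e-02  2.000e-02
 -0.000e+00]
t 8.4833 p [ 0.5253 -0.1358  0.2384] yyaw 57.2 z [ 0.005  0.006 -1.   ] q [ 0.64  0.71 -0.8   1.82  0.64  0.88  0.54] F [-0.9  0.6 -0.3] M [ 0.05 -0.18  0.01] o 0.155 qd 0.0
```

View pics/top6.png

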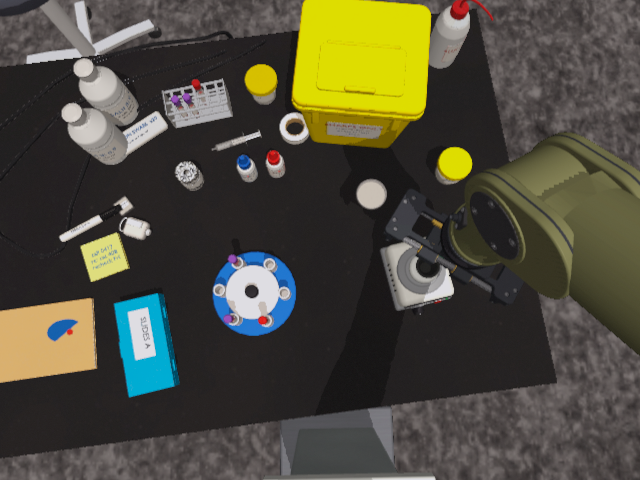

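View pics/side6.png

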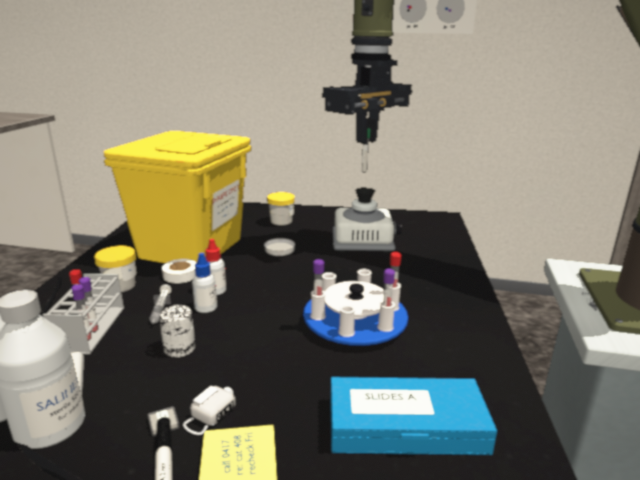

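```bash
python3 - <<'E'
from h import *
st=tool()
s=snapshot('wrist')
for z in (.155,.1575,.16): print('bottom',wplane(s,322,262.2,z))
for u in ((322.,200+183*.3+1),): print('bottomedge near',wplane(s,*u,.1575))
print('rim',wplane(s,310.7,244.1,.119),'floor',wplane(s,311.6,237.5,.099))
for r in tip_of(s,'cup_seat')[:1]: print(r,wplane(s,*r['pixel'],.099))
p=st['tool_pos'];M=R.from_quat(st['eef_rot']).as_matrix(); print('nominal bottom',p+M[:,2]*.081)
# cap top ellipse centre in wrist picture: (342,448)/3.33
print('cap top',wplane(s,220+342*.3,200+440*.3,.2475))
E
```

```text
t 8.4833 p [ 0.5253 -0.1358  0.2384] yyaw 57.2 z [ 0.005  0.006 -1.   ] q [ 0.64  0.71 -0.8   1.82  0.64  0.88  0.54] F [-0.9  0.6 -0.3] M [ 0.05 -0.18  0.01] o 0.155 qd 0.0
bottom [ 0.52795917 -0.13716065  0.155     ]
bottom [ 0.52723415 -0.13671728  0.1575    ]
bottom [ 0.52650914 -0.13627392  0.16      ]
bottomedge near [ 0.523951   -0.13460359  0.1575    ]
rim [ 0.52310023 -0.14295585  0.119     ] floor [ 0.52376306 -0.14310491  0.099     ]
{'pixel': [311.5, 235.8], 'confidence': 0.83} [ 0.52263244 -0.14245387  0.099     ]
nominal bottom [ 0.52569613 -0.13537148  0.1574444 ]
cap top [ 0.52367372 -0.13501102  0.2475    ]
```

Emit:
carry_out(linear=[[-0.001, -0.003, 0], [-0.002, -0.006, -0.001], [-0.003, -0.008, -0.001], [-0.003, -0.008, -0.001], [-0.003, -0.008, -0.001], [-0.003, -0.008, -0.001]], roll=[0, 0, 0, 0, 0, 0])

```text
clock: 9.08
tool_pos: [0.5223, -0.144, 0.2375]
eef_rot: [0.282, 0.959, 0.004, 0.002]
contact_force: [0.8, 0.7, -0.2]
opening: 0.156
```

```bash
python3 - <<'E'
from h import *
st=tool();print(np.round(st['joint_torque'],2))
E
```

```text
t 9.0833 p [ 0.5223 -0.144   0.2375] yyaw 57.2 z [ 0.005  0.006 -1.   ] q [ 0.65  0.71 -0.8   1.83  0.64  0.88  0.55] F [ 0.8  0.7 -0.2] M [-0.02 -0.14  0.08] o 0.156 qd 0.0
[ 1.700e-01 -4.617e+01 -7.970e+00 -1.227e+01 -4.000e-02  4.000e-02
  0.000e+00]
```

Emit:
carry_out(linear=[[0, 0.0005, -0.006], [0, 0.001, -0.015], [0, 0.0013, -0.024], [0, 0.0013, -0.032], [0, 0.0013, -0.036], [0, 0.0013, -0.038], [0, 0.0013, -0.038]], roll=[0, 0, 0, 0, 0, 0, 0])

```text
clock: 9.67
tool_pos: [0.522, -0.1426, 0.1988]
eef_rot: [0.282, 0.959, 0.004, 0.001]
contact_force: [0.3, 0.1, -0.2]
opening: 0.156
```

```bash
python3 - <<'E'
from h import *
st=tool()
for n in ('side','wrist'):
    s=snapshot(n); save(s,n+'7')
    if n=='side': cv2.imwrite('pics/side7c.png',cv2.resize(s['img'][130:230,320:400,::-1],(480,600)))
    else: cv2.imwrite('pics/wrist7c.png',cv2.resize(s['img'][200:380,220:420,::-1],(666,600)))
E
```

```text
t 9.6667 p [ 0.522  -0.1426  0.1988] yyaw 57.2 z [ 0.004  0.006 -1.   ] q [ 0.62  0.76 -0.75  1.87  0.7   0.8   0.5 ] F [ 0.3  0.1 -0.2] M [ 0.07 -0.1   0.03] o 0.156 qd 0.02
```

View pics/side7c.png

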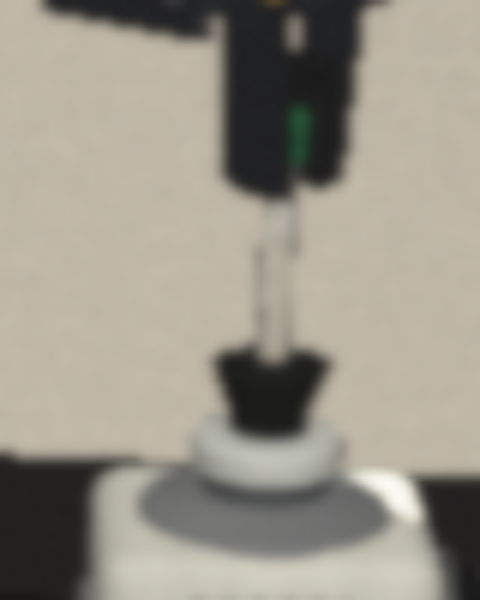

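View pics/wrist7c.png

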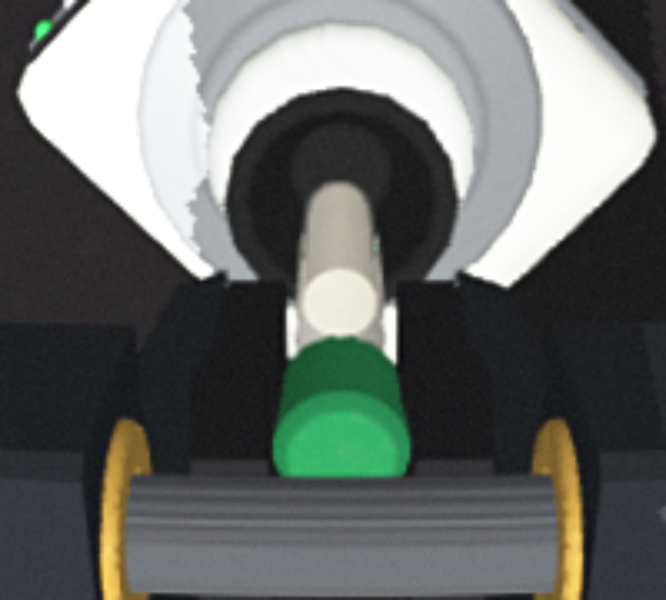

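```bash
python3 - <<'E'
from h import *
s=snapshot('wrist')
print('bottom',[(z,wplane(s,322,261.9,z).round(4)) for z in (.116,.1172,.119)])
for q in ('green_tube','cup_seat'):
    for r in tip_of(s,q)[:1]: print(q,r,wplane(s,*r['pixel'],.1172 if q[0]=='g' else .099).round(4))
print('rim',wplane(s,322.8,260.,.119).round(4),'rim far edge',wplane(s,322.8,226.5,.119).round(4),'floor',wplane(s,322.3,250,.099).round(4))
# rim left/right edges
a=wplane(s,220+228*.3,200+200*.3,.119);b=wplane(s,220+458*.3,200+200*.3,.119);print(a,b,(a+b)/2,np.linalg.norm(a-b))
s=snapshot('side');C=cloud(s)
m=(abs(C[...,0]-.524)<.03)&(abs(C[...,1]+.142)<.03)
for q in ('green_tube','cup_seat'):
    for r in tip_of(s,q)[:1]: print(q,r)
E
```

```text
bottom [(0.116, array([ 0.525 , -0.1438,  0.116 ])), (0.1172, array([ 0.5247, -0.1436,  0.1172])), (0.119, array([ 0.5242, -0.1433,  0.119 ]))]
green_tube {'pixel': [321.8, 262.8], 'confidence': 0.89} [ 0.5251 -0.144   0.1172]
cup_seat {'pixel': [362.0, 408.1], 'confidence': 0.7} [ 0.6507 -0.187   0.099 ]
rim [ 0.5234 -0.1422  0.119 ] rim far edge [ 0.5064 -0.1313  0.119 ] floor [ 0.5233 -0.1423  0.099 ]
[ 0.51244091 -0.15924962  0.119     ] [ 0.53455928 -0.12512651  0.119     ] [ 0.52350009 -0.14218807  0.119     ] 0.04066459426982309
green_tube {'pixel': [365.8, 188.5], 'confidence': 0.63}
cup_seat {'pixel': [363.6, 201.9], 'confidence': 0.78}
```

Emit:
carry_out(linear=[[0, 0, -0.004], [0, 0, -0.008], [0, 0, -0.011], [0, 0, -0.013], [0, 0, -0.0145], [0, 0, -0.0155], [0, 0, -0.016], [0, 0, -0.016]], roll=[0, 0, 0, 0, 0, 0, 0, 0])

```text
clock: 10.73
tool_pos: [0.5224, -0.1427, 0.1836]
eef_rot: [0.282, 0.959, 0.004, 0.002]
contact_force: [-0.2, -0.2, 0.4]
opening: 0.158
```

Emit:
carry_out(linear=[[0, 0, -0.0005], [0, 0, -0.001], [0, 0, -0.0015], [0, 0, -0.0015]], roll=[0, 0, 0, 0])

```text
clock: 11.07
tool_pos: [0.5223, -0.1427, 0.1821]
eef_rot: [0.282, 0.959, 0.004, 0.002]
contact_force: [-1.0, 0.6, 0.5]
opening: 0.157
```

Emit:
carry_out(linear=[[0, 0, -0.0005], [0, 0, -0.001], [0, 0, -0.0015], [0, 0, -0.0015]], roll=[0, 0, 0, 0])

```text
clock: 11.4
tool_pos: [0.5225, -0.1427, 0.1807]
eef_rot: [0.282, 0.959, 0.004, 0.002]
contact_force: [0.3, -1.1, 1.1]
opening: 0.155
```

Emit:
carry_out(linear=[[0, 0, -0.0005], [0, 0, -0.001], [0, 0, -0.001], [0, 0, -0.001]], roll=[0, 0, 0, 0])

```text
clock: 11.73
tool_pos: [0.5227, -0.1427, 0.18]
eef_rot: [0.282, 0.959, 0.004, 0.002]
contact_force: [-0.6, -0.0, 4.0]
opening: 0.156
```

Emit:
carry_out(linear=[[0, 0, -0.0005], [0, 0, -0.001], [0, 0, -0.0015], [0, 0, -0.002], [0, 0, -0.0025], [0, 0, -0.0025]], roll=[0, 0, 0, 0, 0, 0])

```text
clock: 12.23
tool_pos: [0.523, -0.1427, 0.1776]
eef_rot: [0.282, 0.959, 0.004, 0.003]
contact_force: [-1.2, -0.0, 6.9]
opening: 0.159
```

```bash
python3 - <<'E'
from h import *
f=[]
tool()
for n in ('side','side','wrist','side','side'):
    s=snapshot(n); f.append(status.get_state()['contact_force'][2])
print(np.round(f,2)); tool()
E
```

```text
t 12.2333 p [ 0.523  -0.1427  0.1776] yyaw 57.2 z [ 0.007  0.005 -1.   ] q [ 0.61  0.78 -0.72  1.88  0.74  0.76  0.46] F [-1.2 -0.   6.9] M [-0.08 -0.04  0.  ] o 0.159 qd 0.0
[6.07 6.03 6.24 5.72 5.24]
t 12.4833 p [ 0.523  -0.1427  0.1777] yyaw 57.2 z [ 0.007  0.005 -1.   ] q [ 0.61  0.78 -0.72  1.88  0.74  0.76  0.46] F [-1.5 -1.3  5.2] M [-0.14 -0.03 -0.04] o 0.16 qd 0.0
```

Emit:
carry_out(linear=[[0, 0, -0.0005], [0, 0, -0.001], [0, 0, -0.0015], [0, 0, -0.002], [0, 0, -0.0022], [0, 0, -0.0022]], roll=[0, 0, 0, 0, 0, 0])

```text
clock: 12.98
tool_pos: [0.5233, -0.1428, 0.1759]
eef_rot: [0.282, 0.959, 0.003, 0.003]
contact_force: [-0.7, -0.1, 7.4]
opening: 0.156
```

```bash
python3 - <<'E'
from h import *
f=[]
tool()
for n in ('wrist','wrist','top','side','side','side','side'):
    s=snapshot(n); f.append(status.get_state()['contact_force']); save(s,n+'8')
    if n=='side': cv2.imwrite('pics/side8c.png',cv2.resize(s['img'][130:230,320:400,::-1],(480,600)))
    if n=='wrist': cv2.imwrite('pics/wrist8c.png',cv2.resize(s['img'][200:380,220:420,::-1],(666,600)))
f=np.array(f);print(np.round(f[:,2],2),f.mean(0)); tool()
C=cloud(s); m=(abs(C[...,0]-.523)<.025)&(abs(C[...,1]+.142)<.03)&(C[...,2]>.105)&(C[...,2]<.13)
print(np.sort(C[m][:,2])[::-8][:10])
E
```

```text
t 12.9833 p [ 0.5233 -0.1428  0.1759] yyaw 57.2 z [ 0.008  0.005 -1.   ] q [ 0.6   0.79 -0.72  1.88  0.74  0.75  0.46] F [-0.7 -0.1  7.4] M [-0.15  0.03  0.  ] o 0.156 qd 0.0
[8.   7.41 7.37 8.97 7.71 7.4  7.9 ] [-0.68570259 -0.65511644  7.82305455]
t 13.3333 p [ 0.5234 -0.1428  0.176 ] yyaw 57.2 z [ 0.008  0.005 -1.   ] q [ 0.6   0.79 -0.72  1.88  0.74  0.75  0.46] F [-1.3 -0.3  7.9] M [-0.15  0.05 -0.01] o 0.156 qd 0.0
[0.129945   0.12706759 0.12458055 0.12134757 0.11824936 0.11550252
 0.11488961 0.11442862 0.11425946 0.11400517]
```

View pics/side8c.png

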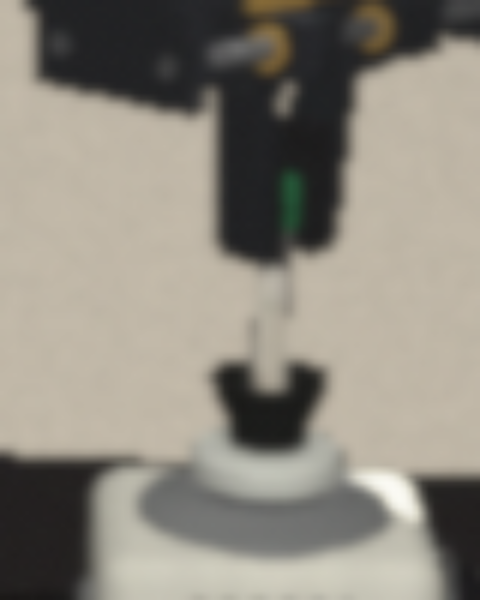

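View pics/wrist8c.png

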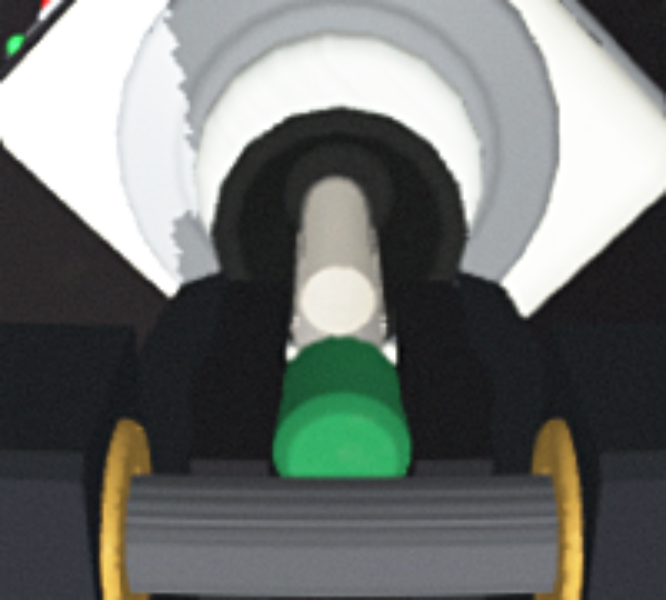

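```bash
python3 - <<'E'
from h import *
f=[];z=[]
for i in range(80):
    s=snapshot('side'); st=status.get_state(); f.append(st['contact_force'][2]); z.append(st['tool_pos'][2])
    if i%10==9:
        C=cloud(s); m=(abs(C[...,0]-.523)<.025)&(abs(C[...,1]+.142)<.03)&(C[...,2]>.105)&(C[...,2]<.116)
        print(i,st['clock'],np.mean(f[-10:]).round(2),np.mean(z[-10:]).round(5),np.percentile(C[m][:,2],95).round(4))
save(s,'side9');tool()
s=snapshot('top');save(s,'top9'); s=snapshot('wrist'); save(s,'wrist9')
E
```

```text
9 13.8333 7.79 0.17597 0.1151
19 14.3333 7.53 0.17597 0.115
29 14.8333 7.66 0.17597 0.115
39 15.3333 7.72 0.17597 0.1149
49 15.8333 7.58 0.17597 0.115
59 16.3333 7.33 0.17597 0.115
69 16.8333 7.3 0.17596 0.1151
79 17.3333 7.5 0.17597 0.1152
t 17.3333 p [ 0.5233 -0.1428  0.176 ] yyaw 57.2 z [ 0.008  0.005 -1.   ] q [ 0.6   0.79 -0.72  1.88  0.74  0.75  0.46] F [-1.4 -0.2  6.7] M [-0.18  0.02 -0.  ] o 0.158 qd 0.0
```

View pics/side9.png

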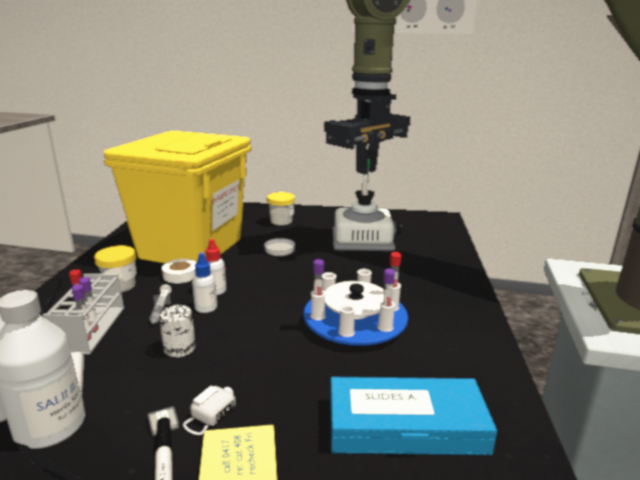

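View pics/wrist9.png

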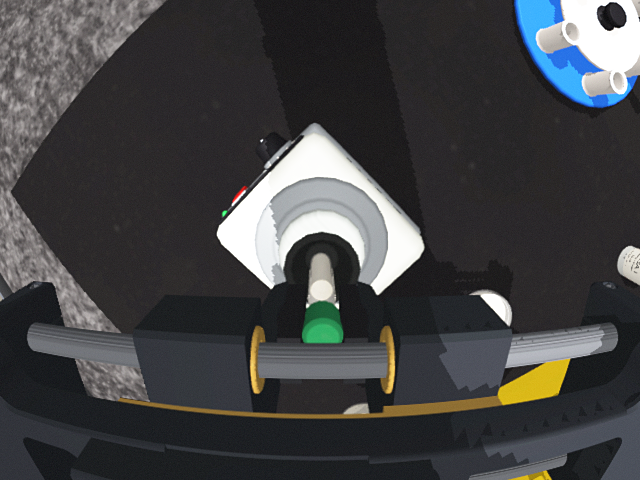

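View pics/top9.png

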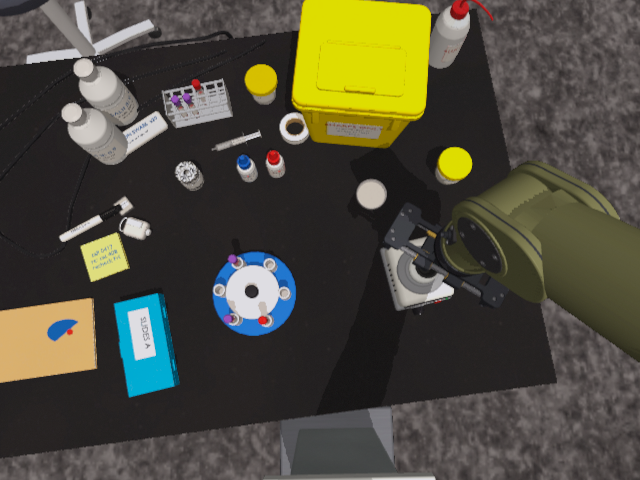

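Emit:
carry_out(linear=[[0, 0, -0.0005], [0, 0, -0.0009], [0, 0, -0.0012], [0, 0, -0.0012]], roll=[0, 0, 0, 0], grip_force=45)

```text
clock: 17.77
tool_pos: [0.5236, -0.1428, 0.1752]
eef_rot: [0.283, 0.959, 0.003, 0.004]
contact_force: [-0.6, -0.2, 8.2]
opening: 0.155
```

```bash
python3 - <<'E'
from h import *
f=[];z=[]
for i in range(80):
    s=snapshot('side'); st=status.get_state(); f.append(st['contact_force'][2]); z.append(st['tool_pos'][2])
    if i%20==19:
        C=cloud(s); m=(abs(C[...,0]-.523)<.025)&(abs(C[...,1]+.142)<.03)&(C[...,2]>.105)&(C[...,2]<.116)
        print(i,st['clock'],np.mean(f[-20:]).round(2),np.mean(z[-20:]).round(5),np.percentile(C[m][:,2],95).round(4))
save(s,'side10');tool()
cv2.imwrite('pics/side10c.png',cv2.resize(s['img'][130:230,320:400,::-1],(480,600)))
E
```

```text
19 18.7667 8.33 0.17529 0.1147
39 19.7667 8.13 0.17529 0.1147
59 20.7667 7.95 0.17529 0.1144
79 21.7667 8.04 0.17529 0.1145
t 21.7667 p [ 0.5237 -0.1428  0.1753] yyaw 57.2 z [ 0.009  0.004 -1.   ] q [ 0.6   0.79 -0.72  1.88  0.74  0.75  0.46] F [-0.6 -1.4  8. ] M [-0.17  0.1  -0.04] o 0.155 qd 0.0
```

View pics/side10c.png

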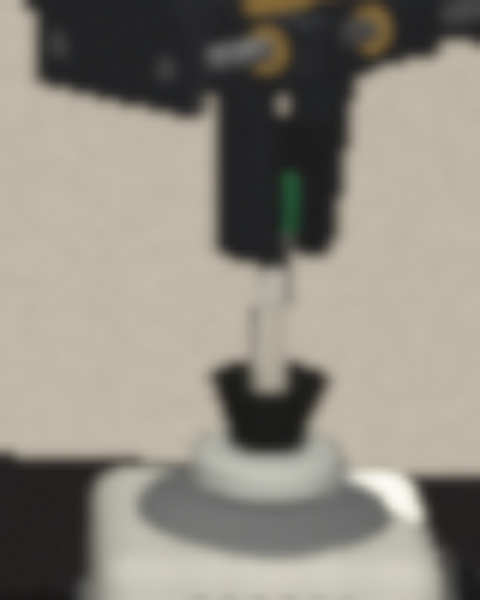

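Steady at about 8 N, which is about 5 mm of travel. The tube is upright in the cup, the hold has lasted more than 8 s, and the bystanders haven't moved. Handing in.

```bash
python3 -c "
from h import *
print(finish_job()); tool()"
```

```text
the job is handed in; nothing more can be done
None
the job is handed in; nothing more can be done
```

I gripped the green-capped tube by its cap, lifted it out of the carousel and lowered it slowly into the mixer's rubber cup. I then pressed the cup down about 5 mm and handed the job in at about 21.8 s, still gripping and pressing.

**Press:**
- **First hold:** it ran from about 13 to 17.3 s. The upward force drifted from 7.8 to about 7.4 N, or roughly 4.5 mm.
- **Second hold:** I pressed about 0.7 mm further and raised the grip from 35 to 45 N. The force then stayed at 8.0–8.3 N until hand-in, another 4 s without a break.
- **Depth:** three separate checks agree. The 8 N force means about 5 mm, the tool is about 5.2 mm below first contact, and the cup rim is about 4.5 mm lower.

**Surroundings:** the last full top and side pictures, taken before that final press, show the other three tubes standing in the carousel and the bystanders where they were.

**Disagreements:**
- **Tube position:** the wrist camera placed the tube's underside about 2 mm away from where the tool pose put it. The cup centre lay between the two, within the clearance.
- **Short move:** one move above the mixer stopped about 7 mm short, with no contact force, and I corrected it.
- **Tilt:** the tool ended about 0.5° off vertical.
- **Mixer running:** I did not see directly that it was running; I infer it from the depth.

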